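# Test a thin-shelled helmet lamp before packing

### The job

Test the thin-shelled orange helmet lamp: lift it with a light grip (no more than 40 N at each finger), set it down softly in the blue test cradle so that it lies flat between the white corner posts, and let go. Then put the yellow tester pen from its black stand fully home, brass tip down, in the round opening on top of the orange lamp, and leave it standing there. Drop neither of them, never press the lamp onto the cradle or the pen onto the lamp with more than 30 N, and leave the grey lamp and everything else on the table where it is.

Things in the scene. Friction and masses are not known exactly. Their poses are not given: they have to be found in the camera images.
- lamp: the orange helmet lamp, loose, about 0.18 kg, thin-shelled: a block 110 mm long (x), 50 mm wide (y), 44 mm high (z). Origin: centre of its underside. +x points along its length to the clear lens in a black bezel, z up. Take it by its two long flat sides (50 mm apart), near the middle of its length
- lamp_port (a point): the test opening of the orange lamp: centre of its mouth in the lamp's top face, 30 mm behind the lamp's middle (away from the lens) and 44 mm above its underside. A round vertical hole, 10 mm across, 30 mm deep, ringed with brass
- cradle: the blue test cradle, fixed: a plate 150 (x) x 88 (y) x 12 mm with a white L-shaped post, 10 mm high, at each corner; room between posts 118 (x) x 58 mm (y): the lamp lies along the cradle's x, either way round. The long sides are open for 78 mm between posts. A grey display box, 22 mm high, stands at x = 75 to 109 mm. Origin: centre of the plate's underside
- cradle_seat (a point): centre of the top of the cradle's plate, where the middle of the lamp's underside belongs; 12 mm above the table; x along the cradle's length
- stand: the black stand of the tester pen, fixed: a block 64 x 64 x 35 mm with a vertical hole 10 mm across and 30 mm deep in the middle of its top. Origin: centre of its underside, on the table
- tester: the yellow tester pen, loose, 0.05 kg, at first standing upright in its stand: a brass tip 7 mm thick and 26 mm long with a tapered end (3 mm), then a round handle 22 mm thick from 26 to 104 mm above the tip's end, then a green cap to 112 mm. Origin: end of the tip; z runs from the tip up along the handle
- tester_shoulder (a point): on the pen's axis, 26 mm above the end of its tip: the underside of the handle, which rests on the stand or, when the pen is fully home, on the lamp's top face
- grey_lamp: a grey lamp of the same shape and size as the orange one, loose; not to be moved
- tape_roll: a roll of paper tape lying flat, 90 mm across, 38 mm high, loose; not to be moved. Origin: centre of its underside
- glue_jar: a jar with a blue cap, 52 mm across, 75 mm high, loose; not to be moved. Origin: centre of its underside
- screwdriver: a screwdriver with a red handle, 190 mm long, lying near the robot, loose; not to be moved
Things that resemble listed ones, but are neither listed nor needed, are in the scene too. There is more than one size of the tester; the job needs the middle-sized.

How it is judged:
On the way:
1. the orange lamp lies flat in the cradle, let go (horizontal distance between lamp and cradle_seat below 0.008 m and z of lamp in the frame of cradle_seat below 0.003 m and angle between lamp's own z axis and vertical below 0.06 rad and angle between the x axis of lamp and the x axis of cradle_seat, either way round below 0.15 rad and contact force between the fingers and lamp below 0.5 N and linear speed of lamp below 0.02 m/s), for 0.2 s.
At the end, for the whole second after the job is handed in: The orange lamp rests flat between the cradle's posts (middle within 8 mm of the seat, height 3 mm, 0.15 rad). The pen stands in its opening within 0.12 rad of upright, tip within 5 mm of the axis, shoulder within 3 mm of the lamp's top. Both released and at rest (horizontal distance between lamp and cradle_seat below 0.008 m and z of lamp in the frame of cradle_seat below 0.003 m and angle between lamp's own z axis and vertical below 0.06 rad and angle between the x axis of lamp and the x axis of cradle_seat, either way round below 0.15 rad and horizontal distance between tester and lamp_port below 0.005 m and z of tester_shoulder in the frame of lamp_port between -0.003 and 0.003 m and angle between tester's own z axis and vertical below 0.12 rad and linear speed of each of lamp, tester below 0.02 m/s); the robot touches nothing.
It fails at once if the orange lamp is squeezed with clearly more than 40 N at each finger (100 N for both together) (contact force between the fingers and lamp above 100 N).
It fails at once if the lamp is pressed against the cradle, or the pen against the lamp, with more than 30 N (contact force between lamp and cradle above 30 N or contact force between tester and lamp above 30 N).
It fails at once if the orange lamp is dropped: out of the fingers with its underside over 24 mm above the table (12 mm above the cradle's plate) (height (world z) of lamp above 0.024 m and contact force between the fingers and lamp below 0.1 N).
It fails at once if the pen is dropped over the opening: out of the fingers with more than 15 mm of its tip still above it (z of tester_shoulder in the frame of lamp_port above 0.015 m and horizontal distance between tester and lamp_port below 0.02 m and contact force between the fingers and tester below 0.1 N).
It fails at once if the grey lamp (by over 15 mm) or the tape roll, jar or screwdriver (by over 25 mm) is moved (distance of grey_lamp from where it was at the start of the episode above 0.015 m or distance of any of tape_roll, glue_jar, screwdriver from where it was at the start of the episode above 0.025 m).
It also fails if it takes over 72 s, if anything falls off the work surface, if the arm or the gripper's body presses on something with over 40 N, if the wrist force passes 120 N, or if a joint passes its speed limit or range.

### The arm

A 6-joint arm with a two-finger parallel gripper is mounted at the origin on the work surface. World frame = base frame: x ahead of the robot, y to its left, z up, the work surface at z = 0. Lengths are in m, angles in rad, forces in N, time in s.
With the tool pointing down it reaches from about 0.4 to 0.825 m from the base axis. Payload 7 kg.
Tool frame: the origin (TCP) lies at the very end of the fingers, on their centre line; the grasp point (between the pads) lies 19 mm behind it; z points along the fingers, y is the line along which they close (so a half turn about z gives the same grasp; the last joint's range is limited). The gripper opens to 88 mm and grips with 3 to 60 N. Pads are 19 mm wide; open, the fingers measure 130 mm over their backs; the gripper's body (78 mm by 193 mm) begins 47 mm behind the grasp point.
Start: joints at [-0.995, 0.359, 0.012, 0, -1.224, -0.288], TCP at [0.192, -0.647, 0.227] pointing down, gripper open.
Joint ranges: [-3.07, 3.07], [-1.43, 2.12], [-1.02, 1.25], [-3.03, 1.67], [-3.05, -0], [-3.03, 3.03]. Speed limits (rad/s): [2.39, 2.39, 3.01, 3.14, 3.14, 3.14].

### API

Orientations are given as [roll, pitch, yaw] about the fixed x, y, z axes, in that order (R = Rz(yaw) Ry(pitch) Rx(roll)).
In Python, from station import * gives the robot as it stands.
- The arm moves only by the tool servo_tool, never from a script. Its argument "moves" is a list of rows, each an object of numbers: "jaw": the opening, from 0 (shut) to 1 (fully open); "dx", "dy", "dz": the shift along the world's x, y, z in m; "roll": the turn about the world's z in degrees. A call has exactly 10 rows; each row shifts and turns the commanded pose from where the row before left it; what a row does not reach is not made up. A row lasts 1/8 s, in which the tool goes at most 62.5 mm and 10.7 degrees, less where a joint would pass 70% of its speed; a pose out of reach is approached as far as the arm can. A call with a gripper value outside its range is refused whole. The fingers move at their own pace and stop on an object; "newtons" is the grip in N (left out, the last holds). Time passes only in rows, so rows that do not move let the fingers close, or fill a call up. It gives the time, the measured TCP pose, the force, the opening and the grip force at its end, in the units of the state.
- get_state(): the state, without advancing time (a new reading comes with each control period).
- grab_frame(name): name is "scene" or "top" or "wrist"; returns (picture, depth): 420x560x3 uint8, red, green, blue; 420x560 float32, m along the optical axis (not along the pixel's ray), 0 where there is no reading.
- calibration(name): a dict with "intrinsics" (3x3 intrinsics, pixels), "k1" (the pictures are not rectified: a ray, as slopes to the right and down, at radius r is drawn at 1 + k1 r^2 times it, then the intrinsics apply), "R" (3x3) and "t" (3): a world point X has camera coordinates R X + t. Camera axes: x right, y down, z forward; pixel columns grow to the right and rows downward; lengths in m; the calibration is good to about 2 mm. A picture is of the moment at which its call begins: read the wrist's pose just before it. calibration takes no time and is no camera call; for the wrist camera it gives the pose at the moment of the call.
- job_done(): hands the job in; it is judged then, once.
The state is a dict: "t": time; "q": joint angles; "qd": joint speeds; "joint_efforts": joint torques, N m; "eef_pos": TCP position; "ee_rot": TCP orientation; "force": force on the tool from outside, world axes, zero at the start; "moment": the same for the moment, N m; "width": finger opening in m; "gripper_force": force on a finger pad.
Only numpy, scipy, OpenCV 4.12 (cv2) and the standard library are available. Lean on these libraries where they do the work, as an engineer would, in place of code of your own. Each camera call takes 0.05 s, during which the arm holds its last target. There are 200 camera calls.

## Working session

There is one attempt and no reset: what is moved stays moved. The work goes in short steps, Python scripts to look and compute and a tool call to move; the robot and the scene stay as the last step left them, time stands still between calls to the robot, and variables do not carry over. Pictures are saved under pics/ and viewed, at most 10 in all, crops included, and the job is handed in when it is done.

Besides the shell and the picture viewer there is one more tool, called by a JSON object that holds its "op" and its "data", one argument or row to a line. servo_tool: Moves the arm, as the interface text tells. Its arguments: {"type":"object","properties":{"moves":{"type":"array","items":{"type":"object","properties":{"jaw":{"type":"number"},"dx":{"type":"number"},"dy":{"type":"number"},"dz":{"type":"number"},"roll":{"type":"number"}}}},"newtons":{"type":"number"}},"required":["moves"]}

```bash
mkdir -p pics; ls
python3 - <<'E'
from station import *
import cv2,numpy as np
s=get_state();print(s)
for n in("top","scene"):
    p,d=grab_frame(n);cv2.imwrite(f"pics/{n}0.png",p[:,:,::-1]);np.savez(f"{n}0.npz",p=p,d=d)
    c=calibration(n);print(n,c)
E
```

```text
pics
{'t': 0.0, 'q': array([-9.94885755e-01,  3.59397145e-01,  1.10717896e-02, -3.66800020e-04,
       -1.22408710e+00, -2.88096879e-01]), 'qd': array([-2.84630832e-04,  2.60116414e-04,  9.99900314e-04, -1.01609595e-03,
       -1.41260603e-03,  7.12933594e-05]), 'joint_efforts': array([-3.29181212e-04, -5.82721174e+01,  2.93075484e+01,  6.99774876e+00,
        7.04835678e-03, -1.70997755e-04]), 'eef_pos': array([ 0.19144617, -0.64677871,  0.22561867]), 'ee_rot': array([ 3.13994516e+00, -1.28629298e-04, -2.85390377e+00]), 'force': array([0.07623086, 0.52955197, 0.01334559]), 'moment': array([ 0.00258687, -0.01924109, -0.01558616]), 'gripper_force': 0.0, 'width': 0.08771741775458552}
top {'intrinsics': array([[420.98325563,   0.        , 272.97268188],
       [  0.        , 420.98325563, 207.23804699],
       [  0.        ,   0.        ,   1.        ]]), 'k1': -0.0259265608730739, 'R': array([[ 1.86418476e-02, -9.99825980e-01, -7.00467462e-04],
       [-9.90829414e-01, -1.83803230e-02, -1.33862753e-01],
       [ 1.33826584e-01,  3.18949282e-03, -9.90999633e-01]]), 't': array([3.78301705e-04, 5.32242198e-01, 8.19793598e-01])}
scene {'intrinsics': array([[453.58972111,   0.        , 273.53246968],
       [  0.        , 453.58972111, 214.47600428],
       [  0.        ,   0.        ,   1.        ]]), 'k1': 0.02257322422700226, 'R': array([[ 4.79729970e-01,  8.77415775e-01,  8.44878540e-04],
       [ 4.82258585e-01, -2.62871803e-01, -8.35658467e-01],
       [-7.32997826e-01,  4.01297861e-01, -5.49248772e-01]]), 't': array([-0.25335994, -0.20460916,  1.37277422])}
```

View pics/top0.png

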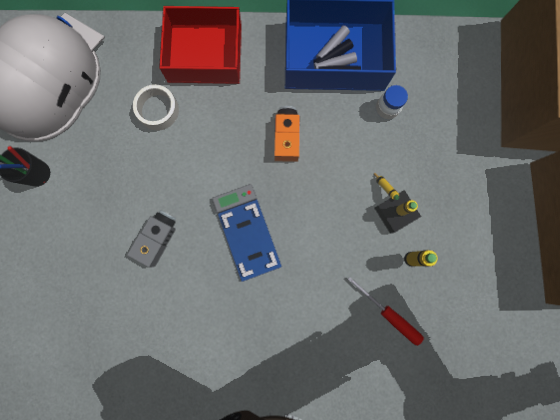

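View pics/scene0.png

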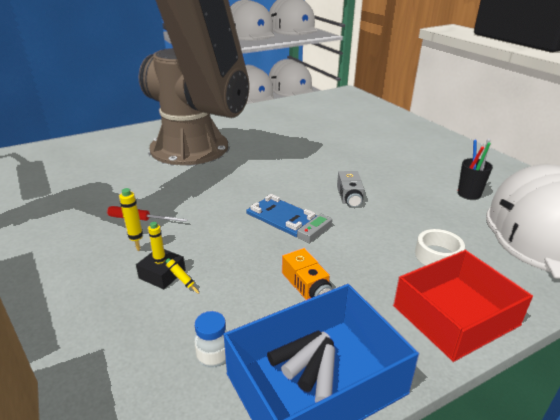

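The top view shows the orange lamp at (287,135) with its port at (287,144) and lens up. The cradle is at (250,240) with its display at (234,198). The stand is at (397,212) with the pen's green cap at (411,206). A bigger pen stands at (428,258) and a small one lies at (386,187).

The scene view confirms this: pen in the stand at (157,245), big pen at (132,215), small one lying at (183,277).

```bash
cat > h.py <<'E'
from station import *
import cv2,numpy as np
def rays(c,px):
    K=c["intrinsics"];k=c["k1"]
    u=(np.atleast_2d(px).astype(float)-[K[0,2],K[1,2]])/[K[0,0],K[1,1]]
    s=u.copy()
    for _ in range(10): s=u/(1+k*(s**2).sum(1,keepdims=True))
    return np.c_[s,np.ones(len(s))]
def onplane(c,px,z):
    d=rays(c,px)@c["R"]; o=-c["R"].T@c["t"]
    return o+d*((z-o[2])/d[:,2])[:,None]
def mask(p,lo,hi,roi=None):
    h=cv2.cvtColor(p,cv2.COLOR_RGB2HSV);m=cv2.inRange(h,np.array(lo),np.array(hi))
    if roi:
        x0,y0,x1,y1=roi;z=np.zeros_like(m);z[y0:y1,x0:x1]=m[y0:y1,x0:x1];m=z
    return m
def blobs(m,amin=8):
    n,l,st,ce=cv2.connectedComponentsWithStats(m)
    return [(ce[i],st[i]) for i in range(1,n) if st[i,4]>=amin]
def pts(c,p,d,m):
    v,u=np.nonzero(m); z=d[v,u]; ok=z>0
    X=rays(c,np.c_[u,v][ok])*z[ok][:,None]
    return (X-c["t"])@c["R"]
E
python3 - <<'E'
from h import *
a=np.load("top0.npz");p,d=a["p"],a["d"];c=calibration("top")
def rect(P):
    r=cv2.minAreaRect((P[:,:2]*1000).astype(np.float32));return np.round(np.r_[r[0],r[1],r[2]],1)
# lamp
m=mask(p,[3,150,60],[20,255,255],(260,95,320,175));P=pts(c,p,d,m)
print("lamp z pct",np.percentile(P[:,2],[5,50,95]))
T=P[P[:,2]>.036];print("lamp top depth",rect(T),T.mean(0))
v,u=np.nonzero(m);print("lamp plane",rect(onplane(c,np.c_[u,v],.044)))
print("port",onplane(c,[287,144],.044))
m=mask(p,[100,120,60],[125,255,255],(205,175,290,285));v,u=np.nonzero(m);print("plate",rect(onplane(c,np.c_[u,v],.012)))
m=mask(p,[0,0,190],[180,60,255],(205,175,290,285))
W=[]
for ce,st in blobs(m): print("post",ce,st[4],onplane(c,ce,.022)[0])
v,u=np.nonzero(m);print("posts",rect(onplane(c,np.c_[u,v],.022)))
m=mask(p,[40,100,60],[80,255,255],(360,170,450,280))
for ce,st in blobs(m,4): print("green",ce,st,onplane(c,ce,.121)[0],pts(c,p,d,(m>0)&(np.indices(m.shape)[0]//1>=st[1])&(np.indices(m.shape)[0]<st[1]+st[3])).mean(0))
# stand
m=mask(p,[0,0,0],[180,255,60],(370,180,425,240));P=pts(c,p,d,m);T=P[abs(P[:,2]-.035)<.006];print("stand",len(T),rect(T),T[:,2].mean())
m=mask(p,[20,120,90],[35,255,255],(360,160,450,280))
for ce,st in blobs(m,4): print("yellow",ce,st)
for (x0,y0,x1,y1,f,n) in [(200,90,330,290,3,'a'),(350,160,450,280,5,'b')]: cv2.imwrite(f"pics/c{n}.png",cv2.resize(p[y0:y1,x0:x1,::-1],None,fx=f-(n=='b')*0.2,fy=f-(n=='b')*.2))
E
```

```text
lamp z pct [0.0419009  0.0447173  0.04718237]
lamp top depth [ 6.83e+02 -1.48e+01  9.16e+01  4.76e+01  6.00e-01] [ 0.68023249 -0.01517651  0.044726  ]
lamp plane [ 6.822e+02 -1.480e+01  8.990e+01  4.750e+01  6.000e-01]
port [[ 0.66271631 -0.01613515  0.044     ]]
plate [467.1  58.7 148.   86.2  21.1]
post [253.02564103 208.51282051] 39 [0.53058531 0.05144801 0.022     ]
post [226.68421053 214.73684211] 19 [0.51664057 0.10542401 0.022     ]
post [225.70588235 222.52941176] 17 [0.50048004 0.10690103 0.022     ]
post [271.59090909 260.59090909] 44 [0.42460357 0.01108722 0.022     ]
post [244.69230769 270.61538462] 39 [0.40341476 0.06518239 0.022     ]
posts [467.   58.6 130.9  70.4  21.3]
green [396.27272727 196.36363636] [394 195   5   4  11] [ 0.54500727 -0.21624024  0.121     ] [ 0.55649368 -0.23642462  0.05221668]
green [415.6 205. ] [415 203   2   5   5] [ 0.52963041 -0.25151926  0.121     ] [ 0.52950011 -0.25121754  0.12189073]
stand 695 [ 530.  -245.5   61.8   65.    31.9] 0.03563819962046551
yellow [385.42857143 184.84821429] [379 178  15  15 112]
yellow [393.775 193.85 ] [390 191   9   8  40]
yellow [410.85294118 205.88235294] [406 200  12  12  68]
yellow [427.83478261 257.70434783] [421 250  17  16 115]
yellow [417.5 265. ] [416 265   4   1   4]
```

{"op": "servo_tool", "data": {
  "moves": [
    {"dx": 0.036, "dy": 0.045, "roll": -1.65, "jaw": 1},
    {"dx": 0.036, "dy": 0.045, "roll": -1.65, "jaw": 1},
    {"dx": 0.036, "dy": 0.045, "roll": -1.65, "jaw": 1},
    {"dx": 0.036, "dy": 0.045, "roll": -1.65, "jaw": 1},
    {"dx": 0.036, "dy": 0.045, "roll": -1.65, "jaw": 1},
    {"dx": 0.036, "dy": 0.045, "roll": -1.65, "jaw": 1},
    {"dx": 0.036, "dy": 0.045, "roll": -1.65, "jaw": 1},
    {"dx": 0.036, "dy": 0.045, "roll": -1.65, "jaw": 1},
    {"dx": 0.036, "dy": 0.045, "roll": -1.65, "jaw": 1},
    {"dx": 0.036, "dy": 0.045, "roll": -1.65, "jaw": 1}
  ],
  "newtons": 20
}}

```text
$.moves[0]: bad value
```

{"op": "servo_tool", "data": {
  "moves": [
    {"dx": 0.036, "dy": 0.045, "jaw": 1},
    {"dx": 0.036, "dy": 0.045, "jaw": 1},
    {"dx": 0.035, "dy": 0.045, "jaw": 1},
    {"dx": 0.02, "dy": 0.035, "jaw": 1},
    {"dx": 0.01, "dy": 0.01, "jaw": 1},
    {"jaw": 1},
    {"jaw": 1},
    {"jaw": 1},
    {"jaw": 1},
    {"jaw": 1}
  ]
}}

```text
$.moves[0]: bad value
```

Run:
```python
from h import *
s=get_state();print(s["t"],s["eef_pos"],s["ee_rot"],s["q"])
c=calibration("wrist");p,d=grab_frame("wrist");cv2.imwrite("pics/w1.png",p[:,:,::-1]);np.savez("w1.npz",p=p,d=d,R=c["R"],t=c["t"])
print(-c["R"].T@c["t"])
m=mask(p,[3,150,60],[20,255,255]);
for ce,st in blobs(m,300): print(ce,st,onplane(c,ce,.044))
P=pts(c,p,d,m);T=P[abs(P[:,2]-.044)<.006]
r=cv2.minAreaRect((T[:,:2]*1000).astype(np.float32));print(r)
```

```text
0.1 [ 0.19145597 -0.64682552  0.22574637] [ 3.14015058e+00 -1.40192779e-04 -2.85386157e+00] [-9.94871825e-01  3.59275748e-01  1.11541967e-02 -2.92883919e-04
 -1.22409724e+00 -2.88093805e-01]
[ 0.1231406 -0.6686304  0.3835801]
((0.0, 0.0), (0.0, 0.0), 0.0)
```

View pics/w1.png

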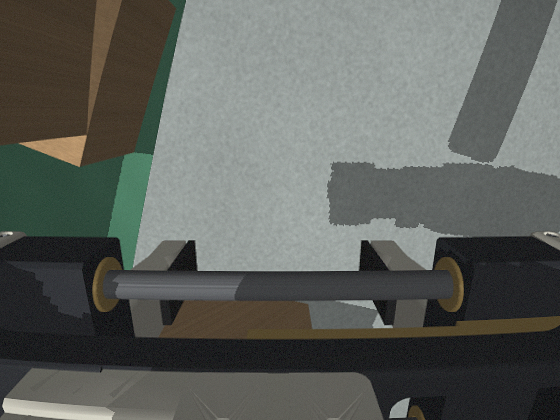

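The moves were refused with "bad value", so the arm hasn't moved. The wrist picture shows only table, with the fingers at (165,270) and (390,270). I'll retry with every field filled in.

{"op": "servo_tool", "data": {
  "moves": [
    {"dx": 0.036, "dy": 0.045, "dz": 0, "roll": -1.65, "jaw": 1},
    {"dx": 0.036, "dy": 0.045, "dz": 0, "roll": -1.65, "jaw": 1},
    {"dx": 0.036, "dy": 0.045, "dz": 0, "roll": -1.65, "jaw": 1},
    {"dx": 0.036, "dy": 0.045, "dz": 0, "roll": -1.65, "jaw": 1},
    {"dx": 0.036, "dy": 0.045, "dz": 0, "roll": -1.65, "jaw": 1},
    {"dx": 0.036, "dy": 0.045, "dz": 0, "roll": -1.65, "jaw": 1},
    {"dx": 0.036, "dy": 0.045, "dz": 0, "roll": -1.65, "jaw": 1},
    {"dx": 0.036, "dy": 0.045, "dz": 0, "roll": -1.65, "jaw": 1},
    {"dx": 0.036, "dy": 0.045, "dz": 0, "roll": -1.65, "jaw": 1},
    {"dx": 0.036, "dy": 0.045, "dz": 0, "roll": -1.65, "jaw": 1}
  ],
  "newtons": 20
}}

```text
t: 1.4
eef_pos: [0.5524, -0.1955, 0.2265]
ee_rot: [3.142, 0.0, 3.141]
force: [0.4, 0.4, 0.7]
width: 0.0878
gripper_force: 0.0
```

{"op": "servo_tool", "data": {
  "moves": [
    {"dx": 0.035, "dy": 0.045, "dz": 0, "roll": 0, "jaw": 1},
    {"dx": 0.035, "dy": 0.045, "dz": 0, "roll": 0, "jaw": 1},
    {"dx": 0.035, "dy": 0.045, "dz": 0, "roll": 0, "jaw": 1},
    {"dx": 0.025, "dy": 0.035, "dz": 0, "roll": 0.3, "jaw": 1},
    {"dx": 0.0096, "dy": 0.0105, "dz": -0.02, "roll": 0.3, "jaw": 1},
    {"dx": 0, "dy": 0, "dz": -0.03, "roll": 0, "jaw": 1},
    {"dx": 0, "dy": 0, "dz": -0.04, "roll": 0, "jaw": 1},
    {"dx": 0, "dy": 0, "dz": -0.04, "roll": 0, "jaw": 1},
    {"dx": 0, "dy": 0, "dz": -0.03, "roll": 0, "jaw": 1},
    {"dx": 0, "dy": 0, "dz": 0, "roll": 0, "jaw": 1}
  ]
}}

```text
t: 2.65
eef_pos: [0.6885, -0.0177, 0.0631]
ee_rot: [-3.141, -0.006, -3.132]
force: [0.1, 0.2, -0.9]
width: 0.0879
gripper_force: 0.0
```

Run:
```python
from h import *
s=get_state();print(s["t"],s["eef_pos"],s["ee_rot"],s["q"])
c=calibration("wrist");p,d=grab_frame("wrist");cv2.imwrite("pics/w2.png",p[:,:,::-1])
m=mask(p,[3,150,60],[20,255,255]);P=pts(c,p,d,m);T=P[abs(P[:,2]-.044)<.006]
print(cv2.minAreaRect((T[:,:2]*1000).astype(np.float32)),T[:,2].mean())
```

```text
2.65 [ 0.68851045 -0.01772333  0.0631096 ] [-3.14058441 -0.00635548 -3.13228257] [ 2.56146637e-01  5.13812083e-01 -1.38636244e-01 -7.20358333e-04
 -9.24757323e-01 -1.81719416e+00]
((672.7537841796875, -16.18739128112793), (49.81863021850586, 70.37236022949219), 89.92692565917969) 0.043600962861941574
```

View pics/w2.png

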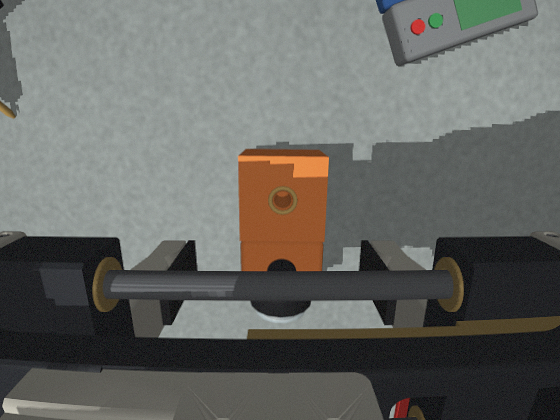

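The lamp is centred between the fingers. Its port is at (283,200) and its rear edge at row 150. It measures x 0.6925, y -0.016.

{"op": "servo_tool", "data": {
  "moves": [
    {"dx": 0.002, "dy": 0.0015, "dz": -0.015, "roll": 0, "jaw": 1},
    {"dx": 0.002, "dy": 0, "dz": -0.02, "roll": 0, "jaw": 1},
    {"dx": 0, "dy": 0, "dz": -0.012, "roll": 0, "jaw": 1},
    {"dx": 0, "dy": 0, "dz": -0.005, "roll": 0, "jaw": 1},
    {"dx": 0, "dy": 0, "dz": 0, "roll": 0, "jaw": 1},
    {"dx": 0, "dy": 0, "dz": 0, "roll": 0, "jaw": 0.8},
    {"dx": 0, "dy": 0, "dz": 0, "roll": 0, "jaw": 0.65},
    {"dx": 0, "dy": 0, "dz": 0, "roll": 0, "jaw": 0.6},
    {"dx": 0, "dy": 0, "dz": 0, "roll": 0, "jaw": 0.6},
    {"dx": 0, "dy": 0, "dz": 0, "roll": 0, "jaw": 0.6}
  ]
}}

```text
t: 3.95
eef_pos: [0.6952, -0.0152, 0.0146]
ee_rot: [3.142, 0.0, -3.131]
force: [0.2, 0.1, -0.9]
width: 0.0535
gripper_force: 0.0
```

{"op": "servo_tool", "data": {
  "moves": [
    {"dx": -0.003, "dy": -0.0005, "dz": -0.003, "roll": 0, "jaw": 0.6},
    {"dx": 0, "dy": 0, "dz": 0, "roll": 0, "jaw": 0.6},
    {"dx": 0, "dy": 0, "dz": 0, "roll": 0, "jaw": 0.56},
    {"dx": 0, "dy": 0, "dz": 0, "roll": 0, "jaw": 0.5},
    {"dx": 0, "dy": 0, "dz": 0, "roll": 0, "jaw": 0.5},
    {"dx": 0, "dy": 0, "dz": 0, "roll": 0, "jaw": 0.5},
    {"dx": 0, "dy": 0, "dz": 0, "roll": 0, "jaw": 0.5},
    {"dx": 0, "dy": 0, "dz": 0, "roll": 0, "jaw": 0.5},
    {"dx": 0, "dy": 0, "dz": 0, "roll": 0, "jaw": 0.5},
    {"dx": 0, "dy": 0, "dz": 0, "roll": 0, "jaw": 0.5}
  ],
  "newtons": 20
}}

```text
t: 5.2
eef_pos: [0.6922, -0.0157, 0.0115]
ee_rot: [-3.142, -0.0, -3.131]
force: [0.4, 0.2, -1.0]
width: 0.05
gripper_force: 19.9
```

{"op": "servo_tool", "data": {
  "moves": [
    {"dx": 0, "dy": 0, "dz": 0.01, "roll": 0, "jaw": 0.5},
    {"dx": 0, "dy": 0, "dz": 0.025, "roll": 0, "jaw": 0.5},
    {"dx": 0, "dy": 0, "dz": 0.025, "roll": 0, "jaw": 0.5},
    {"dx": -0.01, "dy": 0.004, "dz": 0.015, "roll": 2, "jaw": 0.5},
    {"dx": -0.025, "dy": 0.008, "dz": 0.005, "roll": 3, "jaw": 0.5},
    {"dx": -0.04, "dy": 0.013, "dz": 0, "roll": 4, "jaw": 0.5},
    {"dx": -0.045, "dy": 0.015, "dz": 0, "roll": 4, "jaw": 0.5},
    {"dx": -0.045, "dy": 0.015, "dz": 0, "roll": 4, "jaw": 0.5},
    {"dx": -0.035, "dy": 0.012, "dz": 0, "roll": 2.6, "jaw": 0.5},
    {"dx": -0.025, "dy": 0.0075, "dz": 0, "roll": 1, "jaw": 0.5}
  ]
}}

```text
t: 6.45
eef_pos: [0.4649, 0.059, 0.0919]
ee_rot: [3.141, 0.0, -2.769]
force: [-0.5, 0.6, -1.4]
width: 0.0499
gripper_force: 19.9
```

Run:
```python
from h import *
s=get_state();print(s["t"],s["eef_pos"],s["ee_rot"],s["q"],s["width"],s["gripper_force"],s["force"])
c=calibration("wrist");p,d=grab_frame("wrist");cv2.imwrite("pics/w3.png",p[:,:,::-1]);np.savez("w3.npz",p=p,d=d,R=c["R"],t=c["t"])
s=get_state();print(s["eef_pos"],s["ee_rot"])
```

```text
6.45 [0.46491227 0.05895691 0.0918654 ] [ 3.14124111e+00  2.53168658e-04 -2.76877697e+00] [ 5.47529845e-01  1.58444685e-01 -6.12071171e-01 -4.21257141e-04
 -7.99970093e-01 -1.74521698e+00] 0.049880701751242984 19.93151804432273 [-0.49617467  0.56855589 -1.39608276]
[0.46232626 0.05874275 0.0916509 ] [ 3.14054850e+00 -1.15611479e-03 -2.76921625e+00]
```

View pics/w3.png

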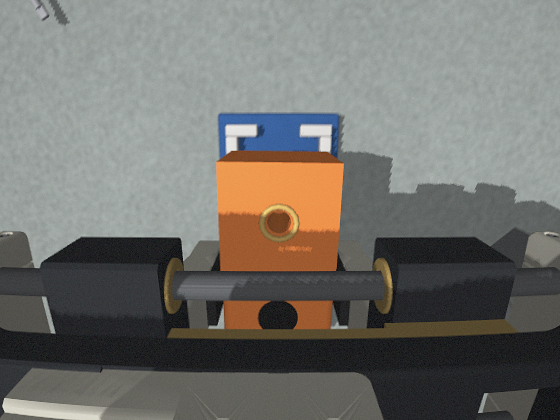

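The lamp is held with its port at (279,222). The cradle's rear edge shows at row 114 and the rear posts at (240,132) and (316,132). I'll check the alignment from this view.

Run:
```python
from h import *
a=np.load("w3.npz");p=a["p"];d=a["d"];c=dict(calibration("wrist"));s=get_state();print(s["eef_pos"],s["ee_rot"][2])
c["R"],c["t"]=a["R"],a["t"]
yaw=np.deg2rad(21.2)
ex=np.array([np.cos(yaw),np.sin(yaw)]);ey=np.array([-ex[1],ex[0]])
m=mask(p,[100,120,60],[125,255,255],(200,100,360,240))
P=onplane(c,np.argwhere(m)[:,::-1],.012)[:,:2]
# rear edge: topmost blue pixel in each column
u=np.arange(225,335);v=[np.nonzero(m[:,i])[0].min() for i in u]
E=onplane(c,np.c_[u,v],.012)[:,:2];k=np.polyfit(E[:,1],E[:,0],1);print("yaw from rear edge deg",np.rad2deg(-np.arctan(k[0])))
o=np.array([.467,.0587]);L=lambda Q:(np.c_[(Q-o)@ex,(Q-o)@ey])
print("rear edge in nominal cradle frame",L(E).mean(0),"expect -0.075")
v0=np.arange(116,124);l=[np.nonzero(m[i])[0].min() for i in v0];r=[np.nonzero(m[i])[0].max() for i in v0]
print("sides",L(onplane(c,np.c_[l,v0],.012)[:,:2]).mean(0),L(onplane(c,np.c_[r,v0],.012)[:,:2]).mean(0))
w=mask(p,[0,0,185],[180,50,255],(215,120,345,160))
W=L(onplane(c,np.argwhere(w)[:,::-1],.022)[:,:2]);print("posts y",W[:,1].min(),W[:,1].max(),"x min",W[:,0].min())
# lamp top relative to nominal
mm=mask(p,[3,150,60],[20,255,255]);T=pts(c,p,d,mm);print("lamp z",np.percentile(T[:,2],[10,50,90]))
T=T[T[:,2]>np.median(T[:,2])-.004];q=cv2.minAreaRect((T[:,:2]*1000).astype(np.float32));print(q);print(L(T[:,:2]).min(0),L(T[:,:2]).max(0))
print("port",L(onplane(c,[279.5,222.5],np.median(T[:,2]))[:,:2]))
```

```text
[0.46232626 0.05874275 0.0916509 ] -2.769216254688868
yaw from rear edge deg 21.40513839732393
rear edge in nominal cradle frame [-0.07529307  0.00076521] expect -0.075
sides [-0.07140115 -0.04270221] [-0.07173643  0.04284303]
posts y -0.03707218623373219 0.03632854988990387 x min -0.0680604546102693
lamp z [0.12242841 0.12408583 0.12489043]
((450.34564208984375, 52.036399841308594), (77.66417694091797, 50.41688919067383), 20.7381591796875)
[-0.05683427 -0.02540426] [0.02070302 0.02529528]
port [[-0.03142906  0.00033978]]
```

{"op": "servo_tool", "data": {
  "moves": [
    {"dx": 0.003, "dy": 0, "dz": -0.01, "roll": 0, "jaw": 0.5},
    {"dx": 0.0015, "dy": 0, "dz": -0.015, "roll": 0, "jaw": 0.5},
    {"dx": 0, "dy": 0, "dz": -0.014, "roll": 0, "jaw": 0.5},
    {"dx": 0, "dy": 0, "dz": -0.008, "roll": 0, "jaw": 0.5},
    {"dx": 0, "dy": 0, "dz": -0.003, "roll": 0, "jaw": 0.5},
    {"dx": 0, "dy": 0, "dz": 0, "roll": 0, "jaw": 0.5},
    {"dx": 0, "dy": 0, "dz": 0, "roll": 0, "jaw": 0.5},
    {"dx": 0, "dy": 0, "dz": 0, "roll": 0, "jaw": 0.5},
    {"dx": 0, "dy": 0, "dz": 0, "roll": 0, "jaw": 0.5},
    {"dx": 0, "dy": 0, "dz": 0, "roll": 0, "jaw": 0.5}
  ]
}}

```text
t: 7.75
eef_pos: [0.4717, 0.0588, 0.0417]
ee_rot: [3.142, 0.0, -2.772]
force: [0.1, -0.5, -1.4]
width: 0.0495
gripper_force: 19.9
```

{"op": "servo_tool", "data": {
  "moves": [
    {"dx": -0.0025, "dy": 0, "dz": 0, "roll": 0, "jaw": 0.5},
    {"dx": -0.0022, "dy": 0, "dz": -0.002, "roll": 0, "jaw": 0.5},
    {"dx": 0, "dy": 0, "dz": -0.004, "roll": 0, "jaw": 0.5},
    {"dx": 0, "dy": 0, "dz": -0.004, "roll": 0, "jaw": 0.5},
    {"dx": 0, "dy": 0, "dz": -0.003, "roll": 0, "jaw": 0.5},
    {"dx": 0, "dy": 0, "dz": -0.002, "roll": 0, "jaw": 0.5},
    {"dx": 0, "dy": 0, "dz": 0, "roll": 0, "jaw": 0.5},
    {"dx": 0, "dy": 0, "dz": 0, "roll": 0, "jaw": 0.5},
    {"dx": 0, "dy": 0, "dz": 0, "roll": 0, "jaw": 0.5},
    {"dx": 0, "dy": 0, "dz": 0, "roll": 0, "jaw": 0.5}
  ]
}}

```text
t: 9.0
eef_pos: [0.4671, 0.0588, 0.0267]
ee_rot: [3.142, 0.0, -2.772]
force: [-0.3, 0.6, -1.5]
width: 0.05
gripper_force: 19.9
```

{"op": "servo_tool", "data": {
  "moves": [
    {"dx": 0, "dy": 0, "dz": -0.0005, "roll": 0, "jaw": 0.5},
    {"dx": 0, "dy": 0, "dz": -0.0005, "roll": 0, "jaw": 0.5},
    {"dx": 0, "dy": 0, "dz": -0.0005, "roll": 0, "jaw": 0.5},
    {"dx": 0, "dy": 0, "dz": -0.0005, "roll": 0, "jaw": 0.5},
    {"dx": 0, "dy": 0, "dz": -0.0005, "roll": 0, "jaw": 0.5},
    {"dx": 0, "dy": 0, "dz": 0, "roll": 0, "jaw": 0.5},
    {"dx": 0, "dy": 0, "dz": 0, "roll": 0, "jaw": 0.5},
    {"dx": 0, "dy": 0, "dz": 0, "roll": 0, "jaw": 0.5},
    {"dx": 0, "dy": 0, "dz": 0, "roll": 0, "jaw": 0.5},
    {"dx": 0, "dy": 0, "dz": 0, "roll": 0, "jaw": 0.5}
  ]
}}

```text
t: 10.25
eef_pos: [0.467, 0.0588, 0.0241]
ee_rot: [3.142, 0.0, -2.772]
force: [-0.3, -0.1, -1.6]
width: 0.0497
gripper_force: 19.9
```

{"op": "servo_tool", "data": {
  "moves": [
    {"dx": 0, "dy": 0, "dz": -0.0005, "roll": 0, "jaw": 0.5},
    {"dx": 0, "dy": 0, "dz": 0, "roll": 0, "jaw": 0.5},
    {"dx": 0, "dy": 0, "dz": 0, "roll": 0, "jaw": 0.5},
    {"dx": 0, "dy": 0, "dz": 0, "roll": 0, "jaw": 0.6},
    {"dx": 0, "dy": 0, "dz": 0, "roll": 0, "jaw": 0.75},
    {"dx": 0, "dy": 0, "dz": 0, "roll": 0, "jaw": 0.75},
    {"dx": 0, "dy": 0, "dz": 0, "roll": 0, "jaw": 0.75},
    {"dx": 0, "dy": 0, "dz": 0, "roll": 0, "jaw": 0.75},
    {"dx": 0, "dy": 0, "dz": 0, "roll": 0, "jaw": 0.75},
    {"dx": 0, "dy": 0, "dz": 0, "roll": 0, "jaw": 0.75}
  ]
}}

```text
t: 11.5
eef_pos: [0.467, 0.0588, 0.0236]
ee_rot: [-3.142, 0.0, -2.772]
force: [-0.5, 0.2, -1.0]
width: 0.0655
gripper_force: 0.0
```

Run:
```python
from h import *
s=get_state();print(s["t"],s["eef_pos"],s["ee_rot"],s["q"],s["width"],s["force"])
c=calibration("wrist");p,d=grab_frame("wrist");cv2.imwrite("pics/w4.png",p[:,:,::-1]);np.savez("w4.npz",p=p,d=d,R=c["R"],t=c["t"])
mm=mask(p,[3,150,60],[20,255,255]);T=pts(c,p,d,mm);print("lamp z",np.percentile(T[:,2],[10,50,90]))
```

```text
11.5 [0.46698068 0.05877326 0.02355509] [-3.14158193e+00  1.28301806e-05 -2.77177226e+00] [ 5.44935381e-01  2.69433190e-01 -6.80575595e-01  2.20050753e-05
 -6.20776777e-01 -1.74592922e+00] 0.06548728180249752 [-0.45514018  0.21465947 -0.9797209 ]
lamp z [0.05394105 0.05559548 0.05639629]
```

{"op": "servo_tool", "data": {
  "moves": [
    {"dx": 0, "dy": 0, "dz": 0.012, "roll": 0, "jaw": 0.8},
    {"dx": 0, "dy": 0, "dz": 0.03, "roll": 0, "jaw": 0.8},
    {"dx": 0, "dy": 0, "dz": 0.05, "roll": 0, "jaw": 0.8},
    {"dx": 0.01, "dy": -0.02, "dz": 0.05, "roll": 0, "jaw": 0.8},
    {"dx": 0.018, "dy": -0.05, "dz": 0.03, "roll": 0, "jaw": 0.8},
    {"dx": 0.02, "dy": -0.055, "dz": 0.02, "roll": 0, "jaw": 0.8},
    {"dx": 0.02, "dy": -0.055, "dz": 0.02, "roll": 0, "jaw": 0.8},
    {"dx": 0.02, "dy": -0.055, "dz": 0.014, "roll": 0, "jaw": 0.8},
    {"dx": 0.015, "dy": -0.04, "dz": 0, "roll": 0, "jaw": 0.8},
    {"dx": 0, "dy": -0.014, "dz": 0, "roll": 0, "jaw": 0.8}
  ]
}}

```text
t: 12.8
eef_pos: [0.57, -0.2324, 0.2497]
ee_rot: [3.142, -0.0, -2.774]
force: [0.2, 0.7, -0.5]
width: 0.0698
gripper_force: 0.0
```

{"op": "servo_tool", "data": {
  "moves": [
    {"dx": 0, "dy": 0, "dz": 0, "roll": 0, "jaw": 0.8},
    {"dx": 0, "dy": 0, "dz": 0, "roll": 0, "jaw": 0.8},
    {"dx": 0, "dy": 0, "dz": 0, "roll": 0, "jaw": 0.8},
    {"dx": 0, "dy": 0, "dz": 0, "roll": 0, "jaw": 0.8},
    {"dx": 0, "dy": 0, "dz": 0, "roll": 0, "jaw": 0.8},
    {"dx": 0, "dy": 0, "dz": 0, "roll": 0, "jaw": 0.8},
    {"dx": 0, "dy": 0, "dz": 0, "roll": 0, "jaw": 0.8},
    {"dx": 0, "dy": 0, "dz": 0, "roll": 0, "jaw": 0.8},
    {"dx": 0, "dy": 0, "dz": 0, "roll": 0, "jaw": 0.8},
    {"dx": 0, "dy": 0, "dz": 0, "roll": 0, "jaw": 0.8}
  ]
}}

```text
t: 14.05
eef_pos: [0.57, -0.2303, 0.2495]
ee_rot: [3.142, 0.0, -2.772]
force: [-0.4, -0.8, 0.4]
width: 0.0703
gripper_force: 0.0
```

Run:
```python
from h import *
s=get_state();print(s["t"],s["eef_pos"],s["ee_rot"],s["q"],s["width"],s["force"])
c=calibration("wrist");p,d=grab_frame("wrist");cv2.imwrite("pics/w5.png",p[:,:,::-1]);np.savez("w5.npz",p=p,d=d,R=c["R"],t=c["t"])
g=mask(p,[40,100,60],[80,255,255])
for ce,st in blobs(g,20): print("green",ce,st,onplane(c,ce,.121))
p,d=grab_frame("top");np.savez("top5.npz",p=p,d=d);c=calibration("top")
m=mask(p,[3,150,60],[20,255,255],(210,190,290,285));v,u=np.nonzero(m)
print("lamp plane",cv2.minAreaRect((onplane(c,np.c_[u,v],.056)[:,:2]*1000).astype(np.float32)))
```

```text
14.05 [ 0.56998796 -0.23025036  0.24954784] [ 3.14158905e+00  3.13376406e-05 -2.77186494e+00] [-6.66222653e-02  2.46800902e-01 -9.31401848e-02 -1.75080554e-05
 -1.23082836e+00 -1.13444051e+00] 0.07029965650206121 [-0.40590238 -0.84645917  0.38834845]
green [168.52173913  97.56521739] [165  95   8   7  23] [[ 0.52219027 -0.35076682  0.121     ]]
green [279.38888889 150.09259259] [272 142  13  14  54] [[ 0.53000432 -0.24554956  0.121     ]]
green [277.22727273 167.84090909] [273 164   9   9  44] [[ 0.54542502 -0.2416096   0.121     ]]
lamp plane ((459.038330078125, 55.145416259765625), (89.91627502441406, 48.752960205078125), 18.68202781677246)
```

View pics/w5.png

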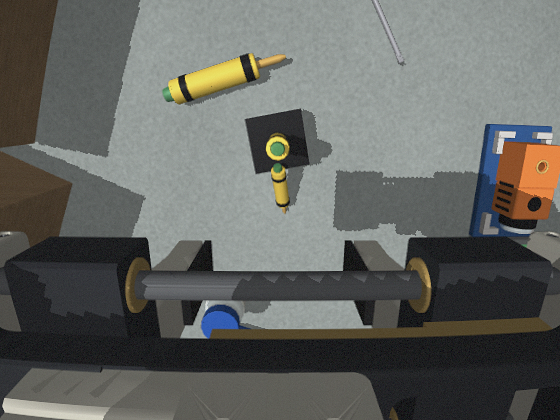

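The pen in the stand has its cap at (278,149), which gives (0.530, -0.2455) and matches the stand's centre. The small pen leans on the stand at (280,185), below the fingers' closing line. The big pen has toppled and now lies at (215,78), clear of my path. The lamp sits between the cradle's posts at (528,180).

{"op": "servo_tool", "data": {
  "moves": [
    {"dx": -0.015, "dy": -0.006, "dz": -0.01, "roll": 0, "jaw": 0.8},
    {"dx": -0.02, "dy": -0.0075, "dz": -0.02, "roll": 0, "jaw": 0.8},
    {"dx": -0.005, "dy": -0.002, "dz": -0.02, "roll": 0, "jaw": 0.8},
    {"dx": 0, "dy": 0, "dz": -0.02, "roll": 0, "jaw": 0.8},
    {"dx": 0, "dy": 0, "dz": -0.01, "roll": 0, "jaw": 0.8},
    {"dx": 0, "dy": 0, "dz": 0, "roll": 0, "jaw": 0.8},
    {"dx": 0, "dy": 0, "dz": 0, "roll": 0, "jaw": 0.8},
    {"dx": 0, "dy": 0, "dz": 0, "roll": 0, "jaw": 0.8},
    {"dx": 0, "dy": 0, "dz": 0, "roll": 0, "jaw": 0.8},
    {"dx": 0, "dy": 0, "dz": 0, "roll": 0, "jaw": 0.8}
  ],
  "newtons": 20
}}

```text
t: 15.4
eef_pos: [0.5301, -0.2457, 0.1698]
ee_rot: [-3.141, 0.0, -2.772]
force: [0.6, -0.0, -0.3]
width: 0.0698
gripper_force: 0.0
```

Run:
```python
from h import *
s=get_state();print(s["t"],s["eef_pos"],s["ee_rot"])
c=calibration("wrist");p,d=grab_frame("wrist");np.savez("w6.npz",p=p,d=d)
g=mask(p,[40,100,60],[80,255,255])
for ce,st in blobs(g,20):
    w=g.copy()*0;w[st[1]:st[1]+st[3],st[0]:st[0]+st[2]]=1
    print("green",ce,st,onplane(c,ce,.121),np.median(pts(c,p,d,(g>0)&(w>0)),0))
a=np.load("top0.npz");b=np.load("w5.npz");cc=dict(c);cc["R"],cc["t"]=b["R"],b["t"]
m=mask(b["p"],[3,120,40],[20,255,255],(480,120,560,240));P=pts(cc,b["p"],b["d"],m);print("lamp w5",cv2.minAreaRect((P[P[:,2]>.05][:,:2]*1000).astype(np.float32)))
w=np.zeros_like(m);w[160:212,265:295]=1;y=mask(b["p"],[20,120,60],[85,255,255]);P=pts(cc,b["p"],b["d"],(y>0)&(w>0));print("small pen z max",np.percentile(P[:,2],[50,95]))
```

```text
15.4 [ 0.53005676 -0.2457364   0.1697953 ] [-3.14140931e+00  3.45023253e-04 -2.77177924e+00]
green [141.86956522 134.88405797] [137 127  13  16  69] [[ 0.5051014  -0.34988927  0.121     ]] [ 0.5260179  -0.38765142  0.02091996]
green [277.70440252 224.44025157] [270 217  17  15 159] [[ 0.52972896 -0.24721993  0.121     ]] [ 0.52992166 -0.24711341  0.12065431]
lamp w5 ((458.4924621582031, 53.57098388671875), (90.46475219726562, 52.44550323486328), 20.95088005065918)
small pen z max [0.03809861 0.05114404]
```

{"op": "servo_tool", "data": {
  "moves": [
    {"dx": -0.0003, "dy": -0.001, "dz": -0.01, "roll": 0, "jaw": 0.8},
    {"dx": 0, "dy": 0, "dz": -0.025, "roll": 0, "jaw": 0.8},
    {"dx": 0, "dy": 0, "dz": -0.03, "roll": 0, "jaw": 0.8},
    {"dx": 0, "dy": 0, "dz": -0.025, "roll": 0, "jaw": 0.8},
    {"dx": 0, "dy": 0, "dz": -0.0098, "roll": 0, "jaw": 0.8},
    {"dx": 0, "dy": 0, "dz": 0, "roll": 0, "jaw": 0.7},
    {"dx": 0, "dy": 0, "dz": 0, "roll": 0, "jaw": 0.5},
    {"dx": 0, "dy": 0, "dz": 0, "roll": 0, "jaw": 0.35},
    {"dx": 0, "dy": 0, "dz": 0, "roll": 0, "jaw": 0.3},
    {"dx": 0, "dy": 0, "dz": 0, "roll": 0, "jaw": 0.28}
  ]
}}

```text
t: 16.7
eef_pos: [0.5298, -0.2467, 0.0701]
ee_rot: [-3.141, 0.001, -2.772]
force: [-0.4, 0.1, -0.4]
width: 0.0279
gripper_force: 0.0
```

{"op": "servo_tool", "data": {
  "moves": [
    {"dx": 0, "dy": 0, "dz": 0, "roll": 0, "jaw": 0.28},
    {"dx": 0, "dy": 0, "dz": 0, "roll": 0, "jaw": 0.26},
    {"dx": 0, "dy": 0, "dz": 0, "roll": 0, "jaw": 0.24},
    {"dx": 0, "dy": 0, "dz": 0, "roll": 0, "jaw": 0.2},
    {"dx": 0, "dy": 0, "dz": 0, "roll": 0, "jaw": 0.18},
    {"dx": 0, "dy": 0, "dz": 0, "roll": 0, "jaw": 0.18},
    {"dx": 0, "dy": 0, "dz": 0, "roll": 0, "jaw": 0.18},
    {"dx": 0, "dy": 0, "dz": 0, "roll": 0, "jaw": 0.18},
    {"dx": 0, "dy": 0, "dz": 0, "roll": 0, "jaw": 0.18},
    {"dx": 0, "dy": 0, "dz": 0, "roll": 0, "jaw": 0.18}
  ]
}}

```text
t: 17.95
eef_pos: [0.5297, -0.2467, 0.0698]
ee_rot: [3.142, -0.0, -2.772]
force: [-1.1, 0.7, -0.5]
width: 0.0216
gripper_force: 20.0
```

{"op": "servo_tool", "data": {
  "moves": [
    {"dx": 0, "dy": 0, "dz": 0.01, "roll": 0, "jaw": 0.18},
    {"dx": 0, "dy": 0, "dz": 0.025, "roll": 0, "jaw": 0.18},
    {"dx": 0, "dy": 0, "dz": 0.035, "roll": 0, "jaw": 0.18},
    {"dx": 0, "dy": 0, "dz": 0.03, "roll": 0, "jaw": 0.18},
    {"dx": -0.001, "dy": 0.02, "dz": 0.02, "roll": 0, "jaw": 0.18},
    {"dx": -0.002, "dy": 0.04, "dz": 0, "roll": 0, "jaw": 0.18},
    {"dx": -0.002, "dy": 0.05, "dz": 0, "roll": 0, "jaw": 0.18},
    {"dx": -0.003, "dy": 0.05, "dz": 0, "roll": 0, "jaw": 0.18},
    {"dx": -0.003, "dy": 0.05, "dz": 0, "roll": 0, "jaw": 0.18},
    {"dx": -0.002, "dy": 0.05, "dz": 0, "roll": 0, "jaw": 0.18}
  ]
}}

```text
t: 19.2
eef_pos: [0.5165, 0.0148, 0.1907]
ee_rot: [-3.142, 0.001, -2.772]
force: [1.3, 0.6, -0.8]
width: 0.0218
gripper_force: 20.0
```

{"op": "servo_tool", "data": {
  "moves": [
    {"dx": -0.003, "dy": 0.035, "dz": 0, "roll": 0, "jaw": 0.18},
    {"dx": 0, "dy": 0.02, "dz": 0, "roll": 0, "jaw": 0.18},
    {"dx": 0, "dy": 0.005, "dz": 0, "roll": 0, "jaw": 0.18},
    {"dx": 0, "dy": 0, "dz": 0, "roll": 0, "jaw": 0.18},
    {"dx": 0, "dy": 0, "dz": 0, "roll": 0, "jaw": 0.18},
    {"dx": 0, "dy": 0, "dz": 0, "roll": 0, "jaw": 0.18},
    {"dx": 0, "dy": 0, "dz": 0, "roll": 0, "jaw": 0.18},
    {"dx": 0, "dy": 0, "dz": 0, "roll": 0, "jaw": 0.18},
    {"dx": 0, "dy": 0, "dz": 0, "roll": 0, "jaw": 0.18},
    {"dx": 0, "dy": 0, "dz": 0, "roll": 0, "jaw": 0.18}
  ]
}}

```text
t: 20.45
eef_pos: [0.5137, 0.0733, 0.1898]
ee_rot: [-3.142, -0.0, -2.772]
force: [-1.1, -0.6, -0.5]
width: 0.0216
gripper_force: 20.0
```

Run:
```python
from h import *
s=get_state();print(s["t"],s["eef_pos"],s["ee_rot"],s["width"],s["gripper_force"])
c=calibration("wrist");p,d=grab_frame("wrist");cv2.imwrite("pics/w7.png",p[:,:,::-1]);np.savez("w7.npz",p=p,d=d,R=c["R"],t=c["t"])
p2,d2=grab_frame("scene");np.savez("s7.npz",p=p2,d=d2);cv2.imwrite("pics/s7.png",p2[:,:,::-1])
m=mask(p,[3,120,40],[17,255,255],(180,60,380,290));P=pts(c,p,d,m);P=P[abs(P[:,2]-.056)<.005]
print("lamp",cv2.minAreaRect((P[:,:2]*1000).astype(np.float32)),np.median(P[:,2]))
```

```text
20.45 [0.5136624  0.07327219 0.18976351] [-3.14157567e+00 -2.99487400e-05 -2.77175202e+00] 0.021608116935762943 19.99951958656311
lamp ((458.8218994140625, 54.506980895996094), (90.22779846191406, 49.781829833984375), 20.173490524291992) 0.05565879622163042
```

View pics/w7.png

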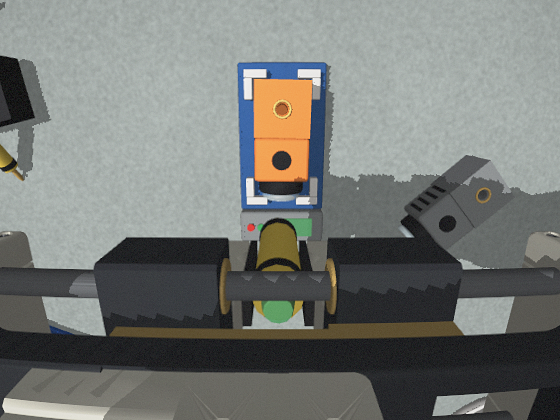

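The port's brass ring is at (282,109) on the seated lamp. The pen hangs straight between the fingers, with its cap at (280,309).

Run:
```python
from h import *
a=np.load("w7.npz");p=a["p"];c=dict(calibration("wrist"));c["R"],c["t"]=a["R"],a["t"]
ro=p[95:125,268:298].copy();h=cv2.cvtColor(ro,cv2.COLOR_RGB2HSV)
m=((h[...,0]>16)&(h[...,0]<35)).astype(np.uint8)|(h[...,2]<150).astype(np.uint8)
B=max(blobs(m,10),key=lambda b:b[1][4]);print(B)
ct=max(cv2.findContours(m,cv2.RETR_EXTERNAL,cv2.CHAIN_APPROX_NONE)[0],key=cv2.contourArea);e=cv2.fitEllipse(ct);print(e)
u=np.array(e[0])+[268,95];print("port",u,onplane(c,u,.056))
g=mask(p,[40,100,60],[80,255,255],(250,290,310,325))
for ce,st in blobs(g,20): print("cap",ce,st,onplane(c,ce,.241))
s=np.load("s7.npz")["p"];cs=calibration("scene")
y=mask(s,[20,120,60],[35,255,255])
for ce,st in blobs(y,30): print("scene yellow",ce,st)
cv2.imwrite("pics/s7c.png",cv2.resize(s[60:300,180:420,::-1],None,fx=2.5,fy=2.5))
```

```text
(array([13.81333333, 13.43333333]), array([  5,   4,  19,  20, 150], dtype=int32))
((13.880913734436035, 13.750675201416016), (17.8544864654541, 18.787067413330078), 151.8890838623047)
port [281.88091373 108.7506752 ] [[0.43989146 0.0471643  0.056     ]]
cap [277.70506912 311.17281106] [262 301  32  22 434] [[0.51397837 0.07205007 0.241     ]]
scene yellow [309.31958763 107.78350515] [296 100  29  15  97]
scene yellow [305.08108108 131.54054054] [303 127   5   9  37]
scene yellow [302.2392638  150.87116564] [296 137  12  25 163]
scene yellow [300.         166.86666667] [297 164   7  10  30]
scene yellow [127.93548387 252.79032258] [120 247  15  14  62]
scene yellow [109.36382536 269.07276507] [ 93 255  33  31 481]
scene yellow [179.87767584 273.36391437] [166 259  33  34 327]
scene yellow [ 91.27108434 285.21686747] [ 82 278  18  17 166]
```

View pics/s7c.png

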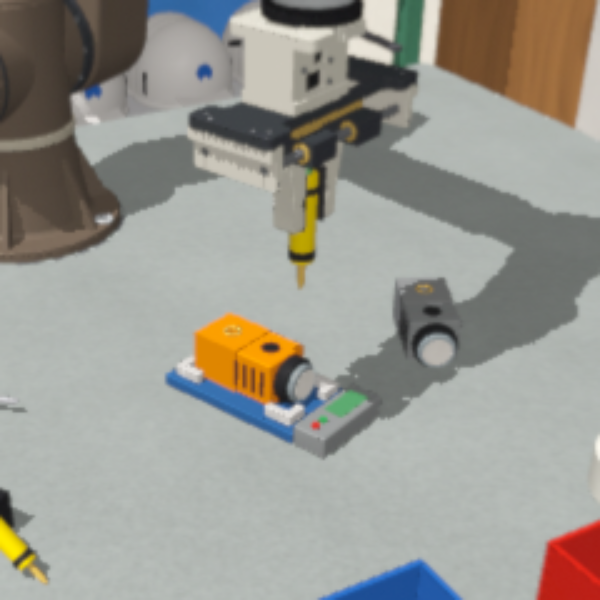

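The scene view shows the pen vertical with its tip free. The lamp lies flat in the cradle. Next I hover over the port.

{"op": "servo_tool", "data": {
  "moves": [
    {"dx": -0.01, "dy": -0.0035, "dz": 0, "roll": 0, "jaw": 0.18},
    {"dx": -0.02, "dy": -0.007, "dz": 0, "roll": 0, "jaw": 0.18},
    {"dx": -0.02, "dy": -0.007, "dz": 0, "roll": 0, "jaw": 0.18},
    {"dx": -0.015, "dy": -0.0055, "dz": -0.01, "roll": 0, "jaw": 0.18},
    {"dx": -0.0088, "dy": -0.0031, "dz": -0.02, "roll": 0, "jaw": 0.18},
    {"dx": 0, "dy": 0, "dz": -0.02, "roll": 0, "jaw": 0.18},
    {"dx": 0, "dy": 0, "dz": -0.015, "roll": 0, "jaw": 0.18},
    {"dx": 0, "dy": 0, "dz": 0, "roll": 0, "jaw": 0.18},
    {"dx": 0, "dy": 0, "dz": 0, "roll": 0, "jaw": 0.18},
    {"dx": 0, "dy": 0, "dz": 0, "roll": 0, "jaw": 0.18}
  ]
}}

```text
t: 21.8
eef_pos: [0.4402, 0.0474, 0.1255]
ee_rot: [3.141, 0.001, -2.772]
force: [-0.2, 0.8, -0.9]
width: 0.0216
gripper_force: 20.0
```

Run:
```python
from h import *
s=get_state();print(s["t"],s["eef_pos"],s["ee_rot"],s["width"],s["gripper_force"],s["q"])
c=calibration("wrist");p,d=grab_frame("wrist");np.savez("w8.npz",p=p,d=d,R=c["R"],t=c["t"])
p2,d2=grab_frame("scene");np.savez("s8.npz",p=p2,d=d2)
A=cv2.resize(p[140:300,220:340,::-1],None,fx=3.5,fy=3.5,interpolation=cv2.INTER_CUBIC);B=cv2.resize(p2[130:230,245:310,::-1],None,fx=5.6,fy=5.6,interpolation=cv2.INTER_CUBIC)
cv2.imwrite("pics/c8.png",np.hstack([A,B]));print(A.shape,B.shape)
cs=calibration("scene");print("scene port(old)",onplane(cs,[272.8,191.6],.056),"tip(old)",onplane(cs,[300.4,174.4],.129))
```

```text
21.8 [0.4402091  0.04738727 0.12546476] [ 3.14144399e+00  1.26904240e-03 -2.77162783e+00] 0.021648016309594214 19.99951958656311 [ 5.55356885e-01  6.87287481e-02 -6.22369400e-01  1.14083074e-04
 -8.78423483e-01 -1.75626107e+00]
(560, 420, 3) (560, 364, 3)
scene port(old) [[0.43829188 0.0471522  0.056     ]] tip(old) [[0.5125295 0.0728929 0.129    ]]
```

View pics/c8.png

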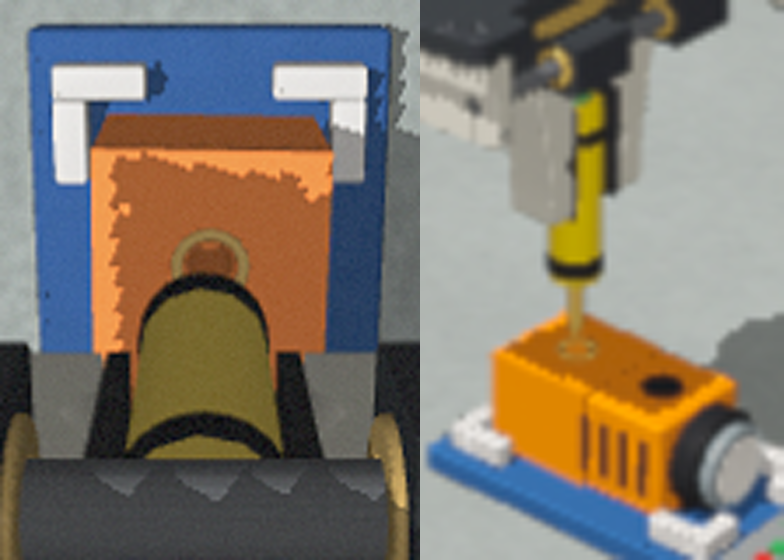

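The wrist crop shows the port ring at (210,262), just in front of the pen's shoulder. The scene crop shows the tip at (577,325), right over the ring at (577,347). I'll nudge by half a millimetre and start the insertion.

{"op": "servo_tool", "data": {
  "moves": [
    {"dx": -0.0007, "dy": 0.0005, "dz": -0.002, "roll": 0, "jaw": 0.18},
    {"dx": 0, "dy": 0, "dz": -0.002, "roll": 0, "jaw": 0.18},
    {"dx": 0, "dy": 0, "dz": -0.002, "roll": 0, "jaw": 0.18},
    {"dx": 0, "dy": 0, "dz": -0.001, "roll": 0, "jaw": 0.18},
    {"dx": 0, "dy": 0, "dz": -0.001, "roll": 0, "jaw": 0.18},
    {"dx": 0, "dy": 0, "dz": -0.001, "roll": 0, "jaw": 0.18},
    {"dx": 0, "dy": 0, "dz": -0.001, "roll": 0, "jaw": 0.18},
    {"dx": 0, "dy": 0, "dz": -0.001, "roll": 0, "jaw": 0.18},
    {"dx": 0, "dy": 0, "dz": 0, "roll": 0, "jaw": 0.18},
    {"dx": 0, "dy": 0, "dz": 0, "roll": 0, "jaw": 0.18}
  ]
}}

```text
t: 23.15
eef_pos: [0.4392, 0.0477, 0.1138]
ee_rot: [-3.142, 0.0, -2.772]
force: [-0.3, -0.8, -1.0]
width: 0.0215
gripper_force: 20.0
```

{"op": "servo_tool", "data": {
  "moves": [
    {"dx": 0, "dy": 0, "dz": -0.001, "roll": 0, "jaw": 0.18},
    {"dx": 0, "dy": 0, "dz": -0.001, "roll": 0, "jaw": 0.18},
    {"dx": 0, "dy": 0, "dz": -0.001, "roll": 0, "jaw": 0.18},
    {"dx": 0, "dy": 0, "dz": -0.001, "roll": 0, "jaw": 0.18},
    {"dx": 0, "dy": 0, "dz": -0.001, "roll": 0, "jaw": 0.18},
    {"dx": 0, "dy": 0, "dz": -0.001, "roll": 0, "jaw": 0.18},
    {"dx": 0, "dy": 0, "dz": 0, "roll": 0, "jaw": 0.18},
    {"dx": 0, "dy": 0, "dz": 0, "roll": 0, "jaw": 0.18},
    {"dx": 0, "dy": 0, "dz": 0, "roll": 0, "jaw": 0.18},
    {"dx": 0, "dy": 0, "dz": 0, "roll": 0, "jaw": 0.18}
  ]
}}

```text
t: 24.4
eef_pos: [0.4392, 0.0477, 0.1078]
ee_rot: [3.142, 0.0, -2.772]
force: [-1.4, -0.4, -0.6]
width: 0.0215
gripper_force: 20.0
```

{"op": "servo_tool", "data": {
  "moves": [
    {"dx": 0, "dy": 0, "dz": -0.0015, "roll": 0, "jaw": 0.18},
    {"dx": 0, "dy": 0, "dz": -0.002, "roll": 0, "jaw": 0.18},
    {"dx": 0, "dy": 0, "dz": -0.002, "roll": 0, "jaw": 0.18},
    {"dx": 0, "dy": 0, "dz": -0.002, "roll": 0, "jaw": 0.18},
    {"dx": 0, "dy": 0, "dz": -0.002, "roll": 0, "jaw": 0.18},
    {"dx": 0, "dy": 0, "dz": -0.002, "roll": 0, "jaw": 0.18},
    {"dx": 0, "dy": 0, "dz": -0.0015, "roll": 0, "jaw": 0.18},
    {"dx": 0, "dy": 0, "dz": 0, "roll": 0, "jaw": 0.18},
    {"dx": 0, "dy": 0, "dz": 0, "roll": 0, "jaw": 0.18},
    {"dx": 0, "dy": 0, "dz": 0, "roll": 0, "jaw": 0.18}
  ]
}}

```text
t: 25.65
eef_pos: [0.4392, 0.0477, 0.0948]
ee_rot: [3.142, 0.0, -2.772]
force: [-0.6, -0.2, -0.4]
width: 0.0216
gripper_force: 20.0
```

{"op": "servo_tool", "data": {
  "moves": [
    {"dx": 0, "dy": 0, "dz": -0.0005, "roll": 0, "jaw": 0.18},
    {"dx": 0, "dy": 0, "dz": -0.0005, "roll": 0, "jaw": 0.18},
    {"dx": 0, "dy": 0, "dz": -0.0005, "roll": 0, "jaw": 0.18},
    {"dx": 0, "dy": 0, "dz": -0.0005, "roll": 0, "jaw": 0.18},
    {"dx": 0, "dy": 0, "dz": 0, "roll": 0, "jaw": 0.18},
    {"dx": 0, "dy": 0, "dz": 0, "roll": 0, "jaw": 0.18},
    {"dx": 0, "dy": 0, "dz": 0, "roll": 0, "jaw": 0.18},
    {"dx": 0, "dy": 0, "dz": 0, "roll": 0, "jaw": 0.18},
    {"dx": 0, "dy": 0, "dz": 0, "roll": 0, "jaw": 0.18},
    {"dx": 0, "dy": 0, "dz": 0, "roll": 0, "jaw": 0.18}
  ]
}}

```text
t: 26.9
eef_pos: [0.4392, 0.0477, 0.0928]
ee_rot: [3.142, 0.0, -2.772]
force: [-0.1, -0.1, -0.4]
width: 0.0216
gripper_force: 20.0
```

{"op": "servo_tool", "data": {
  "moves": [
    {"dx": 0, "dy": 0, "dz": -0.0005, "roll": 0, "jaw": 0.18},
    {"dx": 0, "dy": 0, "dz": 0, "roll": 0, "jaw": 0.18},
    {"dx": 0, "dy": 0, "dz": -0.0005, "roll": 0, "jaw": 0.18},
    {"dx": 0, "dy": 0, "dz": 0, "roll": 0, "jaw": 0.18},
    {"dx": 0, "dy": 0, "dz": -0.0004, "roll": 0, "jaw": 0.18},
    {"dx": 0, "dy": 0, "dz": 0, "roll": 0, "jaw": 0.18},
    {"dx": 0, "dy": 0, "dz": 0, "roll": 0, "jaw": 0.18},
    {"dx": 0, "dy": 0, "dz": 0, "roll": 0, "jaw": 0.18},
    {"dx": 0, "dy": 0, "dz": 0, "roll": 0, "jaw": 0.18},
    {"dx": 0, "dy": 0, "dz": 0, "roll": 0, "jaw": 0.18}
  ]
}}

```text
t: 28.15
eef_pos: [0.4391, 0.0476, 0.0913]
ee_rot: [-3.142, -0.0, -2.772]
force: [0.2, 1.0, -1.0]
width: 0.0217
gripper_force: 20.0
```

{"op": "servo_tool", "data": {
  "moves": [
    {"dx": 0, "dy": 0, "dz": -0.0003, "roll": 0, "jaw": 0.18},
    {"dx": 0, "dy": 0, "dz": 0, "roll": 0, "jaw": 0.18},
    {"dx": 0, "dy": 0, "dz": 0, "roll": 0, "jaw": 0.26},
    {"dx": 0, "dy": 0, "dz": 0, "roll": 0, "jaw": 0.35},
    {"dx": 0, "dy": 0, "dz": 0, "roll": 0, "jaw": 0.5},
    {"dx": 0, "dy": 0, "dz": 0, "roll": 0, "jaw": 0.7},
    {"dx": 0, "dy": 0, "dz": 0, "roll": 0, "jaw": 0.7},
    {"dx": 0, "dy": 0, "dz": 0, "roll": 0, "jaw": 0.7},
    {"dx": 0, "dy": 0, "dz": 0, "roll": 0, "jaw": 0.7},
    {"dx": 0, "dy": 0, "dz": 0, "roll": 0, "jaw": 0.7}
  ]
}}

```text
t: 29.4
eef_pos: [0.4392, 0.0477, 0.0911]
ee_rot: [-3.142, -0.0, -2.772]
force: [-0.1, -1.1, -0.1]
width: 0.0613
gripper_force: 0.0
```

{"op": "servo_tool", "data": {
  "moves": [
    {"dx": 0, "dy": 0, "dz": 0.01, "roll": 0, "jaw": 0.7},
    {"dx": 0, "dy": 0, "dz": 0.02, "roll": 0, "jaw": 0.7},
    {"dx": 0, "dy": 0, "dz": 0.025, "roll": 0, "jaw": 0.7},
    {"dx": 0, "dy": 0, "dz": 0.025, "roll": 0, "jaw": 0.7},
    {"dx": 0, "dy": 0, "dz": 0.025, "roll": 0, "jaw": 0.7},
    {"dx": 0, "dy": 0, "dz": 0.015, "roll": 0, "jaw": 0.7},
    {"dx": 0, "dy": 0, "dz": 0, "roll": 0, "jaw": 0.7},
    {"dx": 0, "dy": 0, "dz": 0, "roll": 0, "jaw": 0.7},
    {"dx": 0, "dy": 0, "dz": 0, "roll": 0, "jaw": 0.7},
    {"dx": 0, "dy": 0, "dz": 0, "roll": 0, "jaw": 0.7}
  ]
}}

```text
t: 30.65
eef_pos: [0.4389, 0.0476, 0.2104]
ee_rot: [-3.141, -0.001, -2.772]
force: [1.1, 0.4, 0.2]
width: 0.0615
gripper_force: 0.0
```

Run:
```python
from h import *
s=get_state();print(s["t"],s["eef_pos"],s["width"],s["gripper_force"])
p,d=grab_frame("wrist");c=calibration("wrist")
g=mask(p,[40,100,60],[80,255,255],(230,150,330,290))
for ce,st in blobs(g,20): print("cap",ce,st,onplane(c,ce,.142))
P=pts(c,p,d,g);print("cap z",np.percentile(P[:,2],[50,90])) if len(P) else 0
p2,d2=grab_frame("scene");cv2.imwrite("pics/s9.png",cv2.resize(p2[40:260,180:420,::-1],None,fx=2.5,fy=2.5))
```

```text
30.65 [0.43891493 0.04755109 0.21043619] 0.061486575290397236 0.0
cap [278.02836879 217.18439716] [269 210  18  15 141] [[0.43955103 0.04668861 0.142     ]]
cap z [0.14165268 0.14265814]
```

View pics/s9.png

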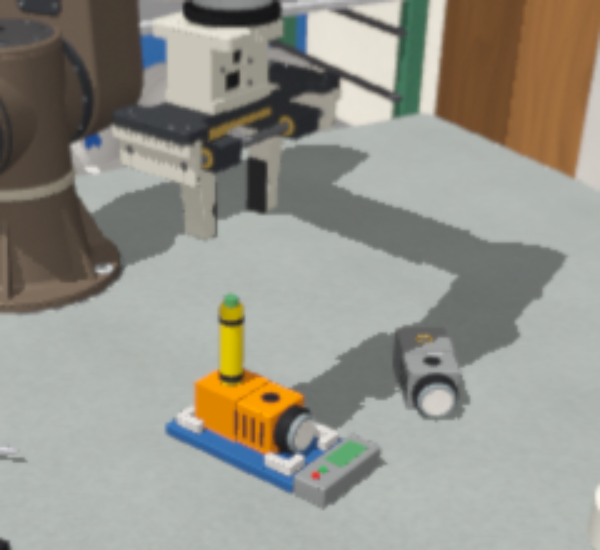

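The pen stands upright in the lamp at (231,340) with its shoulder on the lamp's top. The cap is at 0.142 m, the height expected when it is fully home. The gripper is clear.

```bash
python3 -c "
from station import *
print(job_done())"
```

```text
the job is handed in; nothing more can be done
None
```

The job is handed in: by the last images the orange lamp lies flat in the cradle with the tester pen standing fully home in its opening, both released. The larger spare pen, standing at the start, was found lying on the table partway through; I did not establish why.

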